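# Hang a lipped parts bin on the louvred panel and slide it up to the end stop

## Task

Pick up the lipped parts bin by its carrying bar, lift it over the upturned louvre of the bench panel and let it down so its rear lip catches behind the louvre, on the open stretch of rail a few centimetres clear of the end stop. Then slide the hanging bin along the rail until its side rests against the end stop, and let go of it. Work gently by feel, with a light touch of a few newtons, never forcing the bin against the panel, and leave the tub, the can and the hammer where they are.

Things in the scene. Friction and masses are not known exactly. Their poses are not given: they have to be found in the camera images.
- panel: Louvred bench panel, fixed: foot plate and upright metal plate 260 mm long, 185 mm tall. Origin: bench level, mid-length, in the plane of the plate's front face if bolted fully back. -x points out of the front, where the bin hangs; y along the rail; z up. The plate with all on it is bolted in slots and really stands 0 to 40 mm farther to -x: this setting varies, is not reported; find it by touch.
- louvre_top (a point): Middle of the louvre's straight top edge if the plate is fully back (really 0 to 40 mm farther to -x, as said); 160 mm high, 10 mm in front of the plate's face. The louvre is an upturned tongue 4 mm thick, 240 mm long, with a channel 8 mm wide and 21 mm deep between it and the plate. Axes as the panel's.
- back_rest (a point): Middle of the back rest's front face if the plate is fully back (really 0 to 40 mm farther to -x): a flat face 14 mm in front of the plate, below the louvre, 240 mm long, from 90 to 133 mm high. With the bin's back wall lightly against it, the bin's lip stands right over the channel behind the louvre. Axes as the panel's.
- stop (a point): Point on the end stop, an upright dark plate at the +y end of the rail, standing out 50 mm from the upright plate, 102 to 174 mm high. The point lies on the face that looks along the rail (to the panel's -y), 140 mm high, in the plane of the panel's origin (only its place along y matters). Axes as the panel's.
- bin_mid (a point): Lipped parts bin: grey plastic, open, low front, bolts inside, 0.2 to 0.4 kg; box 120 deep (x), 100 wide (y), 70 mm high; the one with a carrying bar and a lip. Point: box centre, 35 mm above the underside; z up, x to its back (lip side), y along its width. Back wall's outer face at x = +60 mm. Hung, its x is parallel to the panel's x and its underside 94 mm above the bench.
- bin_bar (a point): Centre of the bin's carrying bar, 95 mm above the bin's underside, over the box centre. The bar runs along the bin's y: 92 mm free length, 12 mm thick (x), 18 mm tall; its lower edge is 16 mm above the rim. Hung, it is 189 mm above the bench. Axes as the bin's.
- bin_slot (a point): Middle of the catch under the bin's rear flange, 66 mm above the underside, 64 mm behind the box centre: a slot 8 mm wide between back wall and lip. The lip, 94 mm wide, 4 mm thick (x = 68 to 72 mm from the box centre), hangs 14 mm below this point. Fully hung, this point is level with the louvre's top edge, 160 mm. Axes as the bin's.
- bin: The same lipped bin; origin at the centre of its underside, axes as for its centre point.
- tub_mid (a point): Plain grey tub, 120 x 100 x 55 mm with bolts in it, no bar, no lip: leave alone. Point at its centre, 27 mm up.
- can_mid (a point): Bare metal can, diameter 72 mm, 110 mm tall: leave alone. Point at its centre.
- hammer: Hammer lying on the bench: leave alone. Origin under its middle.
Things that resemble listed ones, but are neither listed nor needed, are in the scene too. What is shaped like the bin but pink or red is not meant.

How it is judged:
By the outcome, as a careful person would: the job done as asked, in the order asked, and still so for the second after the job is handed in, with the robot touching nothing.
It also fails if it takes over 56 s, if anything falls off the work surface, if the arm or the gripper's body presses on something with over 40 N, if the wrist force passes 120 N, or if a joint passes its speed limit or range.

## Robot

A 6-joint arm with a two-finger parallel gripper is mounted at the origin on the work surface. World frame = base frame: x ahead of the robot, y to its left, z up, the work surface at z = 0. Lengths are in m, angles in degrees, forces in N, time in s.
With the tool pointing down it reaches from about 0.4 to 0.825 m from the base axis. Payload 7 kg.
Tool frame: the origin (TCP) lies on the centre line of the jaws, within the pads' length; the fingertips stand 17 mm ahead of it and the grasp point (between the pads) lies 2 mm behind it; z points along the fingers, y is the line along which they close (so a half turn about z gives the same grasp; the last joint's range is limited). The gripper opens to 85 mm and grips with 20 to 120 N. Pads are 22 mm wide; open, the fingers measure 114 mm over their backs; the gripper's body (76 mm by 85 mm) begins 54 mm behind the grasp point. The pads swing forward as they close: fully open they stand 13 mm farther back than shut.
Start: joints at [-48.696, 20.546, 0.682, 0, -70.136, -16.507], TCP at [0.283, -0.613, 0.21] pointing down, gripper open.
Joint ranges: [-176.03, 176.03], [-82.01, 121.73], [-58.28, 71.71], [-173.87, 95.51], [-174.79, -0.11], [-173.66, 173.66]. Speed limits (degrees/s): [136.94, 136.94, 172.46, 180, 180, 180].

## Interface

Orientations are given as [roll, pitch, yaw] about the fixed x, y, z axes, in that order (R = Rz(yaw) Ry(pitch) Rx(roll)).
In Python, from workcell import sensors, optics, order gives the robot as it stands.
- The arm moves only by the tool drive_tool, never from a script. Its argument "plan" is one flat list of numbers, 7 for each row, row after row: the turn, a rotation vector about the tool's x, y, z in degrees, then the shift along the tool's x, y, z in m, then the finger opening in m, from 0 to 0.0854. A call has 1 to 5 rows; each row is the pose to reach, as a shift and turn from the pose commanded when the call began, along the tool's axes at that moment; what a row does not reach only later rows make up. A row lasts 1/10 s, in which the tool goes at most 50 mm and 8.59 degrees, less where a joint would pass 70% of its speed; a pose out of reach is approached as far as the arm can. A call with a gripper value outside its range is refused whole. The fingers move at their own pace and stop on an object; the grip force is fixed at half the most. Time passes only in rows, so rows that repeat a pose let the fingers close. It gives the time, the measured TCP pose, the force, the opening and the grip force at its end, in the units of the state.
- sensors.state(): the state, without advancing time (a new reading comes with each control period).
- optics.capture(name): name is "scene" or "top" or "wrist"; returns a dict with "img" (400x640x3 uint8, blue, green, red), "K" (3x3 intrinsics, pixels), "eye" and "rotation" of the camera in the world. Camera axes: x right, y down, z forward; pixel columns grow to the right and rows downward; lengths in m; the calibration is good to about 2 mm. The wrist camera is an equidistant fisheye: a pixel r from the principal point sees the ray r / f radians off the axis. A picture is of the moment at which its call begins. There is no depth.
- order.close_job(): hands the job in; it is judged then, once.
The state is a dict: "time": time; "joint_pos": joint angles; "qd": joint speeds; "tau": joint torques, N m; "ee_pos": TCP position; "eef_rot": TCP orientation; "wrist_force": force on the tool from outside, world axes, zero at the start; "torque": the same for the moment, N m; "width": opening from 0.0 (shut) to 1.0 (fully open); "grip_force": force on a finger pad.
Only numpy, scipy, OpenCV 4.12 (cv2) and the standard library are available. Lean on these libraries where they do the work, as an engineer would, in place of code of your own. Each camera call takes 0.05 s, during which the arm holds its last target. There are 200 camera calls.

## Working session

There is one attempt and no reset: what is moved stays moved. The work goes in short steps, Python scripts to look and compute and a tool call to move; the robot and the scene stay as the last step left them, time stands still between calls to the robot, and variables do not carry over. Pictures are saved under pics/ and viewed, at most 10 in all, crops included, and the job is handed in when it is done.

Besides the shell and the picture viewer there is one more tool, called after "Call:" by a JSON object that holds its "method" and its "body". drive_tool: Moves the arm, as the interface text tells. Its arguments: {"type":"object","properties":{"plan":{"type":"array"}},"required":["plan"]}

```bash
mkdir -p pics; ls; python3 - <<'E'
from workcell import sensors, optics
import cv2
print(sensors.state())
for n in("scene","top"):
    c=optics.capture(n); cv2.imwrite(f"pics/{n}0.png",c["img"]); print(n,c["K"],c["eye"],c["rotation"])
E
```

```text
pics
{'time': 0.0, 'joint_pos': array([-4.86963462e+01,  2.05920014e+01,  6.34199671e-01, -2.13043379e-02,
       -7.01377685e+01, -1.65056716e+01]), 'qd': array([ 0.03120329, -0.08816089, -0.01772051, -0.00874846, -0.00424369,
       -0.03446036]), 'tau': array([-9.89604923e-04, -5.83319128e+01,  2.93411243e+01,  6.93662167e+00,
       -6.10433970e-03,  1.73073170e-05]), 'ee_pos': array([ 0.28285055, -0.61229597,  0.20945685]), 'eef_rot': array([ 1.79902678e+02, -7.95312186e-03, -1.55209266e+02]), 'wrist_force': array([-0.6558726 ,  0.23137919, -0.02453469]), 'torque': array([ 0.03623289, -0.0045917 ,  0.05037645]), 'grip_force': 0.0, 'width': 1.0030594449862857}
scene [[362.89550591   0.         320.47083628]
 [  0.         362.89550591 206.27262785]
 [  0.           0.           1.        ]] [ 1.07374159 -0.1701057   0.79008698] [-139.12152187    0.34728665   73.40072313]
top [[519.4846783    0.         324.46557934]
 [  0.         519.4846783  195.4887935 ]
 [  0.           0.           1.        ]] [ 0.42876761 -0.01412346  1.2283348 ] [-174.86437132    0.94522785  -91.31530659]
```

View pics/scene0.png

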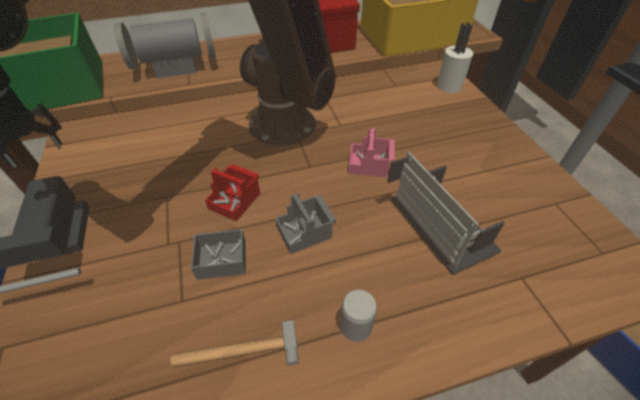

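View pics/top0.png

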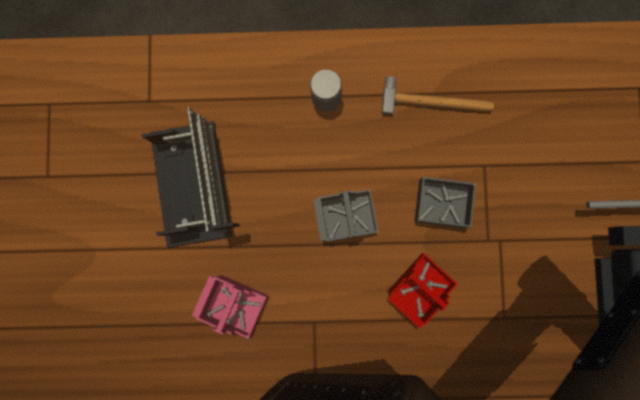

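The scene view shows the grey bin with bar at about (305,222), the plain tub at (218,255) and the panel at (440,210). In the top view the bin is at (346,215), and the panel is at (195,180) with its front facing image right. I'll enlarge both regions.

```bash
python3 - <<'E'
import cv2, numpy as np
a=cv2.imread("pics/top0.png"); b=cv2.imread("pics/scene0.png")
f=lambda i,x,y,w,h,s:cv2.resize(i[y:y+h,x:x+w],None,fx=s,fy=s,interpolation=cv2.INTER_CUBIC)
cv2.imwrite("pics/c1.png",f(a,140,100,130,150,4))
cv2.imwrite("pics/c2.png",f(b,270,145,240,130,3.3333))
cv2.imwrite("pics/c3.png",f(a,300,180,90,70,8))
E
```

```text
(no output)
```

View pics/c1.png

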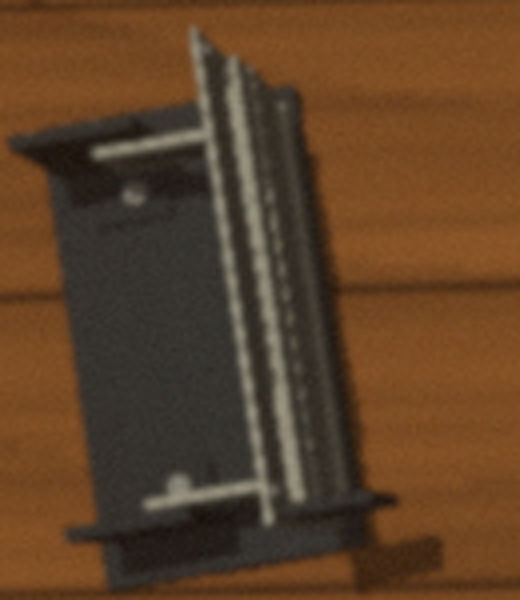

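View pics/c2.png

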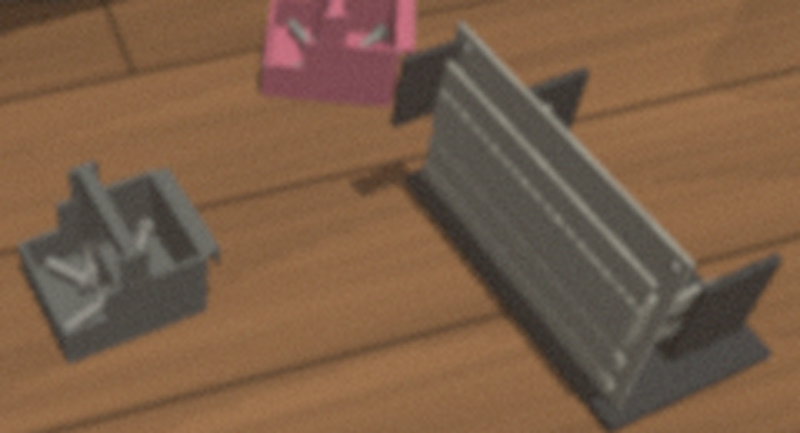

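View pics/c3.png

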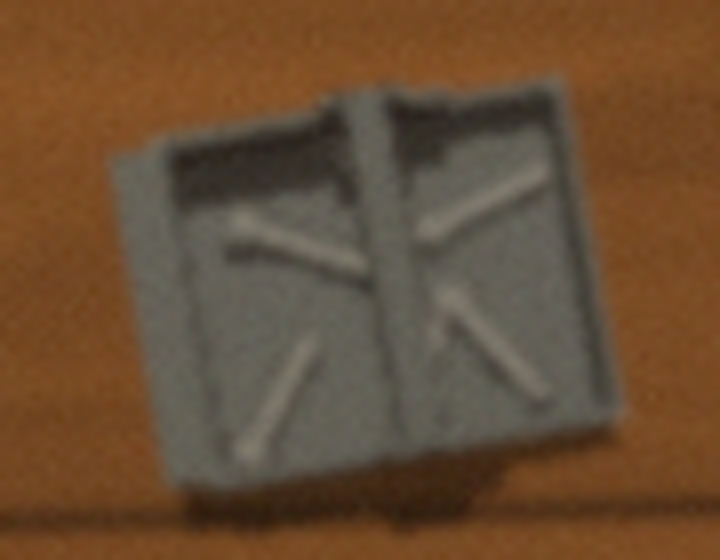

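The crops show these pixels:
- **Panel (top view):** plate top edge (189,109)-(207,230), louvre edge (198,115)-(214.5,225).
- **End stop:** the plate at the near end, reaching to about (238,225).
- **Bin:** bar top (346,192)-(351,236); lip side faces image left, towards the panel.

Next I'll convert these to positions.

```bash
cat > h.py <<'E'
import numpy as np
from scipy.spatial.transform import Rotation as R
from workcell import sensors, optics
C={"top":([519.48,324.47,195.49],[.42876761,-.01412346,1.2283348],[-174.86437132,.94522785,-91.31530659]),
"scene":([362.9,320.47,206.27],[1.07374159,-.1701057,.79008698],[-139.12152187,.34728665,73.40072313])}
def px(cam,u,v,z):
    (f,cx,cy),e,r=C[cam]; e=np.array(e)
    d=R.from_euler("xyz",r,degrees=True).apply([(u-cx)/f,(v-cy)/f,1])
    return e+d*(z-e[2])/d[2]
E
python3 - <<'E'
from h import *
np.set_printoptions(precision=4,suppress=True)
def c1(x,y):return 140+x/4,100+y/4
def c3(x,y):return 300+x/8,180+y/8
def c2(x,y):return 270+x*.3,145+y*.3
for n,c,cam,p,z in [("plate",c1,"top",[(195,30),(268,522)],.185),("louvre",c1,"top",[(232,58),(297,500)],.16),
 ("stoptip",c1,"top",[(392,495),(395,503)],.174),("foot",c1,"top",[(110,588),(368,545),(50,170),(295,88)],.005),
 ("rim",c3,"top",[(562,80),(625,410),(115,160),(170,485)],.07),("bar",c3,"top",[(365,92),(407,445)],.104),
 ("plateS",c2,"scene",[(462,25),(695,268)],.185),("louvS",c2,"scene",[(452,65),(655,292)],.16),("barS",c2,"scene",[(86,168),(135,250)],.104),("stopS",c2,"scene",[(402,55)],.174)]:
    q=[px(cam,*c(*a),z) for a in p]; print(n,*[t[:2] for t in q])
    d=q[1][:2]-q[0][:2] if len(q)>1 else None
    if d is not None: print("   len",np.linalg.norm(d),"ang",np.degrees(np.arctan2(d[1],d[0])),"mid",(q[0]+q[1])[:2]/2)
E
```

```text
plate [0.7114 0.2759] [0.458  0.2389]
   len 0.25612231913733136 ang -171.69182475859492 mid [0.5847 0.2574]
louvre [0.7026 0.2633] [0.4697 0.2299]
   len 0.23536875838075746 ang -171.84557635363828 mid [0.5862 0.2466]
stoptip [0.4705 0.1782] [0.4664 0.1767]
   len 0.004363335845286834 ang -159.94696406520907 mid [0.4685 0.1775]
foot [0.4264 0.376 ] [0.4481 0.2235] [0.6769 0.4132] [0.723  0.2656]
   len 0.1540730981771186 ang -81.89514918676697 mid [0.4373 0.2997]
rim [ 0.5431 -0.1001] [ 0.4506 -0.1148] [0.5237 0.0254] [0.4328 0.0121]
   len 0.0936329320931875 ang -171.01269812389413 mid [ 0.4969 -0.1074]
bar [ 0.5378 -0.0441] [ 0.442  -0.0528]
   len 0.09625299734363674 ang -174.77250357029237 mid [ 0.4899 -0.0485]
plateS [0.4634 0.2401] [0.7183 0.2787]
   len 0.2577811864100933 ang 8.595846208998424 mid [0.5909 0.2594]
louvS [0.4782 0.2295] [0.7133 0.2616]
   len 0.23727274764599307 ang 7.769910803581234 mid [0.5958 0.2456]
barS [ 0.4496 -0.0545] [ 0.5386 -0.0401]
   len 0.09009164731043437 ang 9.207515431269346 mid [ 0.4941 -0.0473]
stopS [0.4704 0.1895]
```

Call:
{"method": "drive_tool", "body": {"plan": [0, 0, 4, -0.03, 0.03, 0, 0.085, 0, 0, 8, -0.06, 0.06, 0, 0.085, 0, 0, 12, -0.09, 0.09, 0, 0.085, 0, 0, 16, -0.12, 0.12, 0, 0.085, 0, 0, 16, -0.15, 0.15, 0, 0.085]}}

```text
time: 0.6
ee_pos: [0.3564, -0.412, 0.21]
eef_rot: [180.0, -0.0, -171.4]
wrist_force: [1.4, -0.7, 0.3]
width: 0.995
grip_force: 0.0
```

Call:
{"method": "drive_tool", "body": {"plan": [0, 0, 0, -0.02, 0.035, 0, 0.085, 0, 0, 0, -0.04, 0.07, 0, 0.085, 0, 0, 0, -0.058, 0.105, 0, 0.085, 0, 0, 0, -0.076, 0.14, 0, 0.085, 0, 0, 0, -0.094, 0.17, 0, 0.085]}}

```text
time: 1.1
ee_pos: [0.4232, -0.2295, 0.2104]
eef_rot: [180.0, 0.0, -171.2]
wrist_force: [1.1, 0.3, 0.2]
width: 0.993
grip_force: 0.0
```

Call:
{"method": "drive_tool", "body": {"plan": [0, 0, 0, -0.02, 0.035, 0, 0.085, 0, 0, 0, -0.04, 0.07, 0, 0.085, 0, 0, 0, -0.065, 0.115, 0, 0.085, 0, 0, 0, -0.085, 0.155, 0, 0.085, 0, 0, 0, -0.094, 0.17, 0, 0.085]}}

```text
time: 1.6
ee_pos: [0.4908, -0.0458, 0.2103]
eef_rot: [180.0, 0.0, -171.1]
wrist_force: [-0.4, -0.0, -1.0]
width: 0.996
grip_force: 0.0
```

```bash
python3 - <<'E'
from h import *
import cv2
s=sensors.state();print(s["time"],s["ee_pos"],s["eef_rot"],s["wrist_force"],s["joint_pos"])
c=optics.capture("wrist"); print(c["K"],c["eye"],c["rotation"]); cv2.imwrite("pics/w1.png",c["img"])
E
```

```text
1.6 [ 0.49083802 -0.04576776  0.21026883] [ 1.79982966e+02  1.02247405e-02 -1.71057164e+02] [-0.43867983 -0.04097463 -0.96989385] [ 1.75564204e+01  3.19089659e+00 -2.16757284e+01 -1.68767765e-02
 -6.51207153e+01 -9.86064849e+01]
[[309.70691629   0.         321.78121233]
 [  0.         309.70691629 200.02482467]
 [  0.           0.           1.        ]] [ 0.40799803 -0.0587013   0.37294341] [1.61317187e+02 1.71709357e-02 9.89314180e+01]
```

View pics/w1.png

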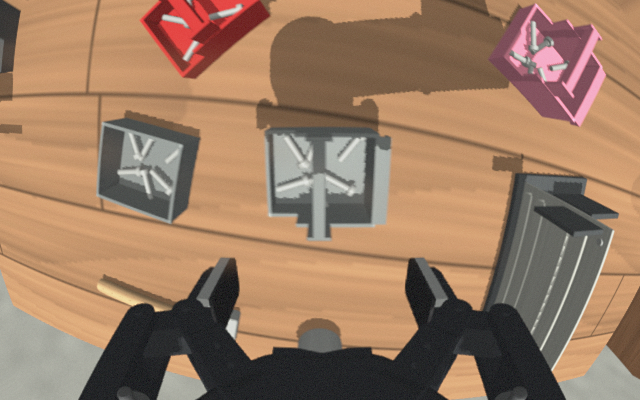

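The wrist view shows the bar running vertically at column about 319, from (319,132) to (319,238), centred between the jaws at columns 237 and 408. I'll measure it.

```bash
cat >> h.py <<'E'
def wpx(u,v,z,eye,rot,K=(309.707,321.78,200.02)):
    f,cx,cy=K; a=np.array([u-cx,v-cy]); r=np.linalg.norm(a); t=r/f
    d=R.from_euler("xyz",rot,degrees=True).apply(np.r_[np.sin(t)*a/r,np.cos(t)])
    return np.array(eye)+d*(z-eye[2])/d[2]
E
python3 - <<'E'
from h import *
e=[ .40799803,-.0587013,.37294341];r=[161.317187,.0171709,98.931418]
for n,u,v,z in [("bar top",319,134,.104),("bar bot",319,238,.104),("bar botL",308.5,238,.104),("bar botR",329.5,238,.104),("rim fl",267,213,.07),("rim bl",266,131,.07),("flange br",388,224,.07),("flange tr",389,138,.07),("stop top",535,207,.174),("stop out top",583,233,.174),("lou",602,232,.185)]: print(n,wpx(u,v,z,e,r))
E
```

```text
bar top [ 0.43850909 -0.05642871  0.104     ]
bar bot [ 0.53634331 -0.04131795  0.104     ]
bar botL [ 0.53793669 -0.05129429  0.104     ]
bar botR [ 0.53478165 -0.0313434   0.104     ]
rim fl [ 0.53256366 -0.09795949  0.07      ]
rim bl [ 0.44681832 -0.10833721  0.07      ]
flange br [0.52509816 0.03196724 0.07      ]
flange tr [0.43452265 0.0130291  0.07      ]
stop top [0.45332825 0.12486726 0.174     ]
stop out top [0.46856042 0.2029867  0.174     ]
lou [0.46108612 0.21985499 0.185     ]
```

Call:
{"method": "drive_tool", "body": {"plan": [0, 0, 0, 0.002, -0.0025, 0.03, 0.06, 0, 0, 0, 0.002, -0.0025, 0.06, 0.05, 0, 0, 0, 0.002, -0.0025, 0.09, 0.05, 0, 0, 0, 0.002, -0.0025, 0.11, 0.05, 0, 0, 0, 0.002, -0.0025, 0.117, 0.05]}}

```text
time: 2.15
ee_pos: [0.4868, -0.0521, 0.0912]
eef_rot: [-180.0, -0.2, -171.2]
wrist_force: [0.1, -0.0, -0.1]
width: 0.586
grip_force: 0.0
```

Call:
{"method": "drive_tool", "body": {"plan": [0, 0, 0, 0, 0, 0, 0.03, 0, 0, 0, 0, 0, 0, 0.018, 0, 0, 0, 0, 0, 0, 0.008, 0, 0, 0, 0, 0, 0, 0.0, 0, 0, 0, 0, 0, 0, 0]}}

```text
time: 2.65
ee_pos: [0.4889, -0.0516, 0.094]
eef_rot: [180.0, 0.1, -171.2]
wrist_force: [-1.4, -0.8, -1.1]
width: -0.001
grip_force: 0.0
```

Call:
{"method": "drive_tool", "body": {"plan": [0, 0, 0, 0, 0, 0, 0, 0, 0, 0, 0, 0, 0, 0, 0, 0, 0, 0, 0, 0, 0, 0, 0, 0, 0, 0, 0, 0, 0, 0, 0, 0, 0, 0, 0]}}

```text
time: 3.15
ee_pos: [0.4885, -0.0517, 0.0934]
eef_rot: [180.0, -0.0, -171.2]
wrist_force: [0.4, -0.1, -0.8]
width: -0.0
grip_force: 0.0
```

```bash
python3 - <<'E'
from h import *
import cv2
s=sensors.state();print(s["ee_pos"],s["wrist_force"],s["width"])
c=optics.capture("wrist"); print(c["eye"],c["rotation"])
t=optics.capture("scene")["img"]
a=cv2.resize(c["img"],(560,350)); b=cv2.resize(t[130:270,200:400],(357,250))
m=np.zeros((600,570,3),np.uint8); m[:350,:560]=a; m[350:,:357]=b; cv2.imwrite("pics/w2.png",m)
E
```

```text
[ 0.48851603 -0.05168735  0.09337272] [ 0.42919574 -0.13059074 -0.75062737] -7.773344175453503e-05
[ 0.40569359 -0.06436354  0.25606708] [1.61330603e+02 3.48511662e-02 9.87895390e+01]
```

View pics/w2.png

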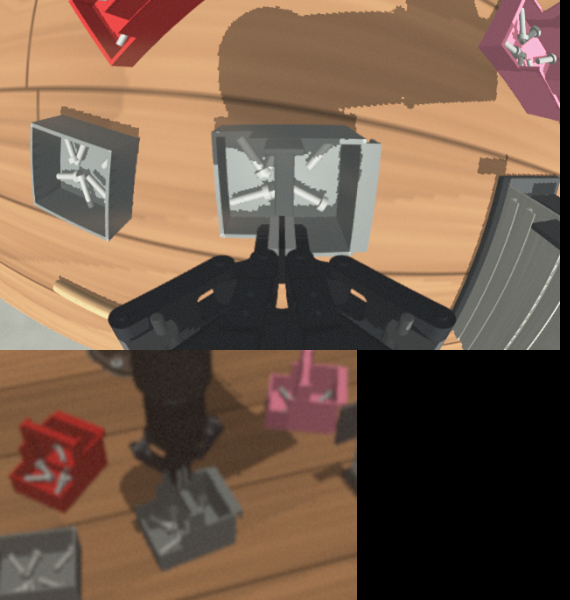

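```bash
python3 - <<'E'
from h import *
import cv2
c=optics.capture("wrist")["img"]
t=optics.capture("scene")["img"]
f=lambda i,k:np.clip(255*(i/255.)**.5,0,255).astype(np.uint8)
a=cv2.resize(f(c[130:330,240:400],1),(480,600),interpolation=cv2.INTER_CUBIC); b=cv2.resize(f(t[180:255,270:340],1),(320,343),interpolation=cv2.INTER_CUBIC)
m=np.zeros((600,800,3),np.uint8); m[:,:480]=a; m[:343,480:]=b; cv2.imwrite("pics/w3.png",m)
E
```

```text
(no output)
```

View pics/w3.png

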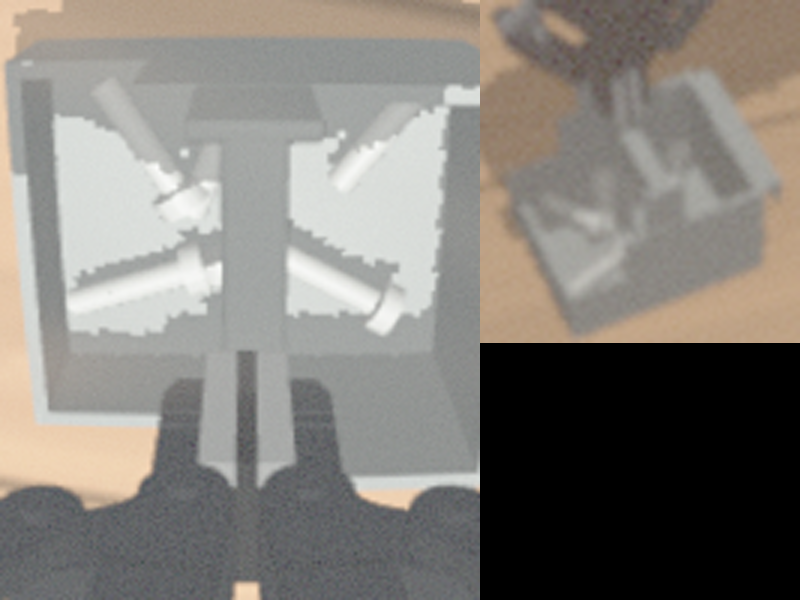

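The pads are shut. In the wrist crop their tips, at row 350, seem to pass above the bar rather than beside it. I'll check where the tips should project in both cameras.

```bash
python3 - <<'E'
from h import *
e=np.array([.40569359,-.06436354,.25606708]);r=R.from_euler("xyz",[161.3306,.03485,98.7895],degrees=True)
def wp(p):
    d=r.inv().apply(np.array(p)-e); t=np.arctan2(np.hypot(*d[:2]),d[2]); return np.array([321.78,200.02])+309.7*t*d[:2]/np.hypot(*d[:2])
def sp(p,c="scene"):
    (f,cx,cy),o,rr=C[c]; d=R.from_euler("xyz",rr,degrees=True).inv().apply(np.array(p)-o); return np.array([cx,cy])+f*d[:2]/d[2]
for z in(.0764,.09,.1,.104,.117,.13):
  for x in(.4775,.4885,.4995):
    w=wp([x,-.0517,z]); s=sp([x,-.0517,z]); print(z,x,"wcrop",((w-[240,130])*3).round(),"scrop",(s-[270,180])*4.571+[480,0])
for x,y in((.4874-.046,-.0559),(.4874,-.0489),(.4874+.046,-.0419)): print("bar",((wp([x,y,.104])-[240,130])*3).round(),(sp([x,y,.104])-[270,180])*4.571+[480,0])
E
```

```text
0.0764 0.4775 wcrop [253. 265.] scrop [617.59164858 137.25062498]
0.0764 0.4885 wcrop [245. 313.] scrop [622.50954095 151.58748825]
0.0764 0.4995 wcrop [237. 358.] scrop [627.50117422 166.13932437]
0.09 0.4775 wcrop [254. 292.] scrop [616.40966343 121.49171706]
0.09 0.4885 wcrop [245. 341.] scrop [621.37370259 135.87045694]
0.09 0.4995 wcrop [237. 389.] scrop [626.41301397 150.46722888]
0.1 0.4775 wcrop [254. 313.] scrop [615.52366557 109.67908248]
0.1 0.4885 wcrop [245. 365.] scrop [620.52217251 124.08750832]
0.1 0.4995 wcrop [236. 414.] scrop [625.59710805 138.71624311]
0.104 0.4775 wcrop [254. 323.] scrop [615.16516696 104.89937221]
0.104 0.4885 wcrop [245. 375.] scrop [620.1775905  119.31939476]
0.104 0.4995 wcrop [236. 425.] scrop [625.26691261 133.96064346]
0.117 0.4775 wcrop [255. 356.] scrop [613.9835034   89.14475194]
0.117 0.4885 wcrop [245. 411.] scrop [619.0416757 103.6013057]
0.117 0.4995 wcrop [236. 462.] scrop [624.17830407 118.28209151]
0.13 0.4775 wcrop [256. 394.] scrop [612.77589775  73.0442567 ]
0.13 0.4885 wcrop [245. 452.] scrop [617.88062914  87.53545871]
0.13 0.4995 wcrop [235. 506.] scrop [623.06542152 102.25393618]
bar [263. 127.] [592.01797782  60.65368052]
bar [261. 372.] [624.61867303 116.74612396]
bar [259. 563.] [659.26268245 176.35427423]
```

Both views put the tips at about z = 0.117, some 40 mm higher than nominal and just above the bar (top at 0.104). Lowering by that amount is safe either way, because the body stays above the bar. I'll open, lower by 37 mm, check the force, and close.

Call:
{"method": "drive_tool", "body": {"plan": [0, 0, 0, 0, 0.0025, 0, 0.05, 0, 0, 0, 0, 0.0025, 0, 0.05, 0, 0, 0, 0, 0.0025, 0, 0.05, 0, 0, 0, 0, 0.0025, 0.005, 0.05, 0, 0, 0, 0, 0.0025, 0.01, 0.05]}}

```text
time: 3.85
ee_pos: [0.4882, -0.0492, 0.0831]
eef_rot: [180.0, 0.0, -171.2]
wrist_force: [0.2, -0.3, 0.3]
width: 0.588
grip_force: 0.0
```

Call:
{"method": "drive_tool", "body": {"plan": [0, 0, 0, 0, 0, 0.006, 0.05, 0, 0, 0, 0, 0, 0.012, 0.05, 0, 0, 0, 0, 0, 0.018, 0.05, 0, 0, 0, 0, 0, 0.023, 0.05, 0, 0, 0, 0, 0, 0.027, 0.05]}}

```text
time: 4.35
ee_pos: [0.488, -0.0493, 0.0558]
eef_rot: [-180.0, -0.0, -171.2]
wrist_force: [0.0, -0.4, -0.4]
width: 0.586
grip_force: 0.0
```

Call:
{"method": "drive_tool", "body": {"plan": [0, 0, 0, 0, 0, 0, 0.03, 0, 0, 0, 0, 0, 0, 0.018, 0, 0, 0, 0, 0, 0, 0, 0, 0, 0, 0, 0, 0, 0, 0, 0, 0, 0, 0, 0, 0]}}

```text
time: 4.85
ee_pos: [0.4882, -0.0492, 0.0565]
eef_rot: [180.0, 0.0, -171.2]
wrist_force: [0.1, -1.0, -2.3]
width: 0.128
grip_force: 60.4
```

```bash
python3 - <<'E'
from h import *
import cv2
s=sensors.state();print(s["ee_pos"],s["wrist_force"],s["width"],s["grip_force"])
c=optics.capture("wrist")["img"]; cv2.imwrite("pics/w4.png",c)
E
```

```text
[ 0.48816259 -0.04924018  0.0565067 ] [ 0.13925343 -0.95726198 -2.26983826] 0.1278307552727687 60.381267070770264
```

Gripped: opening about 11 mm, 60 N on the pads. Now I'll lift.

Call:
{"method": "drive_tool", "body": {"plan": [0, 0, 0, 0, 0, -0.003, 0, 0, 0, 0, 0, 0, -0.01, 0, 0, 0, 0, 0, 0, -0.02, 0, 0, 0, 0, 0, 0, -0.035, 0, 0, 0, 0, 0, 0, -0.05, 0]}}

```text
time: 5.4
ee_pos: [0.4881, -0.0492, 0.1076]
eef_rot: [-180.0, 0.0, -171.2]
wrist_force: [1.0, -0.1, -1.9]
width: 0.129
grip_force: 60.1
```

Call:
{"method": "drive_tool", "body": {"plan": [0, 0, 0, 0, 0, -0.02, 0, 0, 0, 0, 0, 0, -0.04, 0, 0, 0, 0, 0, 0, -0.06, 0, 0, 0, 0, 0, 0, -0.073, 0, 0, 0, 0, 0, 0, -0.075, 0]}}

```text
time: 5.9
ee_pos: [0.4892, -0.049, 0.184]
eef_rot: [180.0, 0.2, -171.2]
wrist_force: [-1.1, 0.5, -2.6]
width: 0.128
grip_force: 60.2
```

Call:
{"method": "drive_tool", "body": {"plan": [0, 0, 0.2, -0.007, 0.01, 0, 0, 0, 0, 0.4, -0.02, 0.03, 0, 0, 0, 0, 0.6, -0.035, 0.053, 0, 0, 0, 0, 0.6, -0.05, 0.076, 0, 0, 0, 0, 0.6, -0.062, 0.095, 0, 0]}}

```text
time: 6.4
ee_pos: [0.5351, 0.0558, 0.1805]
eef_rot: [-180.0, -0.1, -171.8]
wrist_force: [-0.5, -0.4, -1.5]
width: 0.125
grip_force: 60.1
```

Call:
{"method": "drive_tool", "body": {"plan": [0, 0, 0, -0.013, 0.02, 0, 0, 0, 0, 0, -0.026, 0.04, 0, 0, 0, 0, 0, -0.038, 0.058, 0, 0, 0, 0, 0, -0.047, 0.07, 0, 0, 0, 0, 0, -0.05, 0.075, 0, 0]}}

```text
time: 6.9
ee_pos: [0.5744, 0.137, 0.181]
eef_rot: [-180.0, -0.0, -171.8]
wrist_force: [-0.1, -0.6, -3.6]
width: 0.127
grip_force: 60.1
```

```bash
python3 - <<'E'
from h import *
import cv2
s=sensors.state();print(s)
for n in("scene","top"):cv2.imwrite(f"pics/{n}5.png",optics.capture(n)["img"])
w=optics.capture("wrist"); cv2.imwrite("pics/w5.png",w["img"]); print(w["eye"],w["rotation"])
a=cv2.imread("pics/scene5.png")[130:280,330:520]; b=cv2.imread("pics/top5.png")[90:250,140:300]
m=np.zeros((600,800,3),np.uint8); m[:300,:380]=cv2.resize(a,None,fx=2,fy=2); m[:400,400:]=cv2.resize(b,None,fx=2.5,fy=2.5)
m[320:600,:380]=cv2.resize(w["img"][0:400,100:640],(380,280))
cv2.imwrite("pics/m5.png",m)
E
```

```text
{'time': 6.9, 'joint_pos': array([ 3.23647100e+01,  1.38657838e+01, -1.27457227e+01,  3.49795856e-03,
       -6.34101071e+01, -1.14118583e+02]), 'qd': array([ 2.52792034,  2.03842147,  2.69991134, -0.13410098, -1.3338719 ,
       -2.86251072]), 'tau': array([ 1.44993151e-01, -4.90381479e+01,  2.94058013e+01,  7.10530534e+00,
        1.00355500e-01, -3.33795848e-02]), 'ee_pos': array([0.57443922, 0.13695441, 0.18101538]), 'eef_rot': array([-1.79988314e+02, -1.84487981e-02, -1.71752308e+02]), 'wrist_force': array([-0.12703451, -0.5996504 , -3.56578083]), 'torque': array([-0.02935125,  0.05290003, -0.0369672 ]), 'grip_force': 60.13869881629944, 'width': 0.1273110949727602}
[0.49092557 0.12416497 0.34377577] [1.61363818e+02 4.80599688e-02 9.82164455e+01]
```

View pics/m5.png

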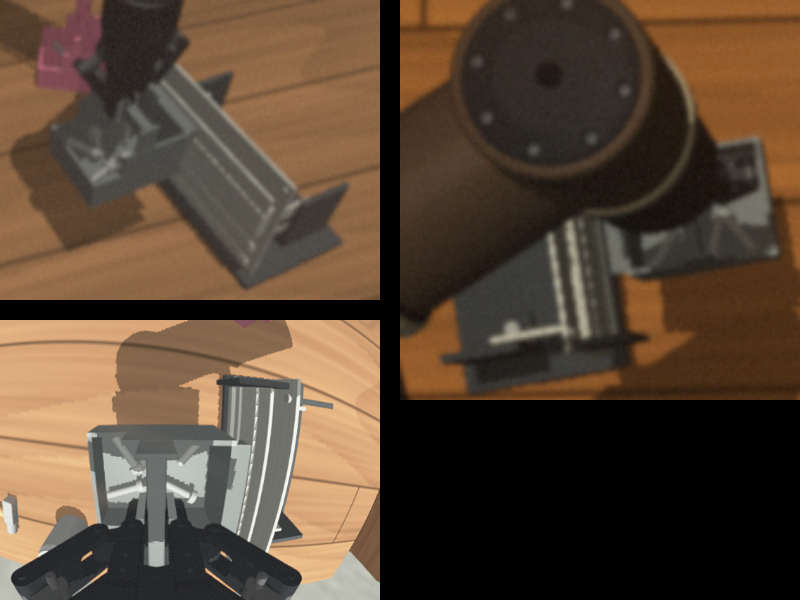

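The pictures show the bin held level in front of the panel, at top (690,210). Its lip faces the louvre, and it is well short of the stop at top (640,340). Now I'll approach by feel.

Call:
{"method": "drive_tool", "body": {"plan": [0, 0, 0, 0, 0.005, 0.003, 0, 0, 0, 0, 0, 0.011, 0.006, 0, 0, 0, 0, 0, 0.017, 0.006, 0, 0, 0, 0, 0, 0.022, 0.006, 0, 0, 0, 0, 0, 0.025, 0.006, 0]}}

```text
time: 7.55
ee_pos: [0.5701, 0.1608, 0.1755]
eef_rot: [180.0, 0.0, -171.8]
wrist_force: [-0.4, 0.1, -3.2]
width: 0.127
grip_force: 60.1
```

Call:
{"method": "drive_tool", "body": {"plan": [0, 0, 0, 0, 0.001, 0, 0, 0, 0, 0, 0, 0.002, 0, 0, 0, 0, 0, 0, 0.003, 0, 0, 0, 0, 0, 0, 0.004, 0, 0, 0, 0, 0, 0, 0.004, 0, 0]}}

```text
time: 8.05
ee_pos: [0.5696, 0.1642, 0.1754]
eef_rot: [180.0, 0.0, -171.8]
wrist_force: [-0.5, -0.1, -2.1]
width: 0.127
grip_force: 60.1
```

Call:
{"method": "drive_tool", "body": {"plan": [0, 0, 0, 0, 0.001, 0, 0, 0, 0, 0, 0, 0.002, 0, 0, 0, 0, 0, 0, 0.003, 0, 0, 0, 0, 0, 0, 0.003, 0, 0]}}

```text
time: 8.45
ee_pos: [0.5691, 0.1673, 0.1754]
eef_rot: [180.0, -0.0, -171.8]
wrist_force: [-1.0, 0.9, -2.7]
width: 0.131
grip_force: 60.1
```

Call:
{"method": "drive_tool", "body": {"plan": [0, 0, 0, 0, 0.001, 0, 0, 0, 0, 0, 0, 0.002, 0, 0, 0, 0, 0, 0, 0.002, 0, 0]}}

```text
time: 8.75
ee_pos: [0.5688, 0.1693, 0.1754]
eef_rot: [180.0, 0.0, -171.8]
wrist_force: [-1.0, -0.1, -2.4]
width: 0.13
grip_force: 60.1
```

Call:
{"method": "drive_tool", "body": {"plan": [0, 0, 0, 0, 0.001, 0, 0, 0, 0, 0, 0, 0.002, 0, 0, 0, 0, 0, 0, 0.002, 0, 0]}}

```text
time: 9.05
ee_pos: [0.5685, 0.1713, 0.1754]
eef_rot: [180.0, 0.0, -171.8]
wrist_force: [0.5, 0.1, -3.3]
width: 0.125
grip_force: 60.1
```

Still free, with contact predicted near y = 0.178. I'll continue 1 to 2 mm at a time.

Call:
{"method": "drive_tool", "body": {"plan": [0, 0, 0, 0, 0.001, 0, 0, 0, 0, 0, 0, 0.002, 0, 0, 0, 0, 0, 0, 0.002, 0, 0]}}

```text
time: 9.35
ee_pos: [0.5682, 0.1732, 0.1754]
eef_rot: [180.0, -0.0, -171.8]
wrist_force: [-0.6, 0.4, -3.9]
width: 0.127
grip_force: 60.1
```

Call:
{"method": "drive_tool", "body": {"plan": [0, 0, 0, 0, 0.001, 0, 0, 0, 0, 0, 0, 0.001, 0, 0]}}

```text
time: 9.55
ee_pos: [0.5681, 0.1742, 0.1754]
eef_rot: [-180.0, -0.0, -171.8]
wrist_force: [0.1, 0.2, -3.7]
width: 0.132
grip_force: 60.1
```

Call:
{"method": "drive_tool", "body": {"plan": [0, 0, 0, 0, 0.001, 0, 0, 0, 0, 0, 0, 0.001, 0, 0]}}

```text
time: 9.75
ee_pos: [0.568, 0.1752, 0.1754]
eef_rot: [180.0, -0.0, -171.8]
wrist_force: [0.2, -0.7, -3.4]
width: 0.128
grip_force: 60.1
```

Call:
{"method": "drive_tool", "body": {"plan": [0, 0, 0, 0, 0.001, 0, 0, 0, 0, 0, 0, 0.001, 0, 0]}}

```text
time: 9.95
ee_pos: [0.5678, 0.1762, 0.1754]
eef_rot: [180.0, -0.0, -171.8]
wrist_force: [-0.9, 0.3, -2.2]
width: 0.129
grip_force: 60.1
```

Call:
{"method": "drive_tool", "body": {"plan": [0, 0, 0, 0, 0.001, 0, 0, 0, 0, 0, 0, 0.001, 0, 0]}}

```text
time: 10.15
ee_pos: [0.5677, 0.1772, 0.1754]
eef_rot: [-180.0, -0.0, -171.8]
wrist_force: [0.2, 0.2, -3.1]
width: 0.129
grip_force: 60.1
```

Call:
{"method": "drive_tool", "body": {"plan": [0, 0, 0, 0, 0.001, 0, 0, 0, 0, 0, 0, 0.001, 0, 0]}}

```text
time: 10.35
ee_pos: [0.5676, 0.1782, 0.1754]
eef_rot: [180.0, 0.0, -171.8]
wrist_force: [-0.2, -0.1, -2.9]
width: 0.126
grip_force: 60.1
```

Call:
{"method": "drive_tool", "body": {"plan": [0, 0, 0, 0, 0.001, 0, 0, 0, 0, 0, 0, 0.001, 0, 0]}}

```text
time: 10.55
ee_pos: [0.5674, 0.1791, 0.1754]
eef_rot: [-180.0, -0.0, -171.8]
wrist_force: [0.1, -0.1, -2.6]
width: 0.127
grip_force: 60.1
```

Call:
{"method": "drive_tool", "body": {"plan": [0, 0, 0, 0, 0.001, 0, 0, 0, 0, 0, 0, 0.001, 0, 0]}}

```text
time: 10.75
ee_pos: [0.5674, 0.1796, 0.1756]
eef_rot: [-180.0, 0.0, -171.8]
wrist_force: [0.3, -2.5, -0.6]
width: 0.127
grip_force: 60.4
```

Call:
{"method": "drive_tool", "body": {"plan": [0, 0, 0, 0, 0.001, 0, 0, 0, 0, 0, 0, 0.001, 0, 0]}}

```text
time: 10.95
ee_pos: [0.5674, 0.1802, 0.1758]
eef_rot: [-179.9, 0.0, -171.8]
wrist_force: [1.6, -6.3, -0.8]
width: 0.126
grip_force: 60.8
```

Contact is felt at y of about 0.179, close to the camera's 0.178. I'll ease back slightly and lower.

Call:
{"method": "drive_tool", "body": {"plan": [0, 0, 0, 0, -0.001, 0, 0, 0, 0, 0, 0, -0.0018, 0, 0, 0, 0, 0, 0, -0.0018, 0, 0]}}

```text
time: 11.25
ee_pos: [0.5673, 0.1793, 0.1753]
eef_rot: [180.0, -0.0, -171.8]
wrist_force: [1.0, -2.5, -2.0]
width: 0.127
grip_force: 60.2
```

Call:
{"method": "drive_tool", "body": {"plan": [0, 0, 0, 0, 0, 0.002, 0, 0, 0, 0, 0, 0, 0.004, 0, 0, 0, 0, 0, 0, 0.006, 0, 0, 0, 0, 0, 0, 0.008, 0, 0, 0, 0, 0, 0, 0.008, 0]}}

```text
time: 11.75
ee_pos: [0.5671, 0.1793, 0.1669]
eef_rot: [-180.0, -0.0, -171.8]
wrist_force: [-0.2, -1.8, -3.8]
width: 0.129
grip_force: 60.0
```

Call:
{"method": "drive_tool", "body": {"plan": [0, 0, 0, 0, 0, 0.001, 0, 0, 0, 0, 0, 0, 0.002, 0, 0, 0, 0, 0, 0, 0.003, 0, 0, 0, 0, 0, 0, 0.004, 0, 0, 0, 0, 0, 0, 0.004, 0]}}

```text
time: 12.25
ee_pos: [0.5673, 0.1792, 0.1632]
eef_rot: [180.0, -0.0, -171.8]
wrist_force: [0.6, -1.9, -2.7]
width: 0.127
grip_force: 60.2
```

Call:
{"method": "drive_tool", "body": {"plan": [0, 0, 0, 0, 0, 0.001, 0, 0, 0, 0, 0, 0, 0.002, 0, 0, 0, 0, 0, 0, 0.003, 0, 0, 0, 0, 0, 0, 0.004, 0, 0, 0, 0, 0, 0, 0.004, 0]}}

```text
time: 12.75
ee_pos: [0.5673, 0.1792, 0.1592]
eef_rot: [-180.0, -0.0, -171.8]
wrist_force: [-0.2, -2.0, -2.1]
width: 0.128
grip_force: 60.2
```

Call:
{"method": "drive_tool", "body": {"plan": [0, 0, 0, 0, 0, 0.001, 0, 0, 0, 0, 0, 0, 0.002, 0, 0, 0, 0, 0, 0, 0.003, 0, 0, 0, 0, 0, 0, 0.004, 0, 0, 0, 0, 0, 0, 0.004, 0]}}

```text
time: 13.25
ee_pos: [0.5673, 0.1792, 0.1552]
eef_rot: [-180.0, -0.0, -171.8]
wrist_force: [-0.3, -2.5, -2.3]
width: 0.124
grip_force: 60.2
```

Call:
{"method": "drive_tool", "body": {"plan": [0, 0, 0, 0, 0, 0.001, 0, 0, 0, 0, 0, 0, 0.002, 0, 0, 0, 0, 0, 0, 0.002, 0]}}

```text
time: 13.55
ee_pos: [0.5673, 0.1792, 0.1533]
eef_rot: [-180.0, -0.0, -171.8]
wrist_force: [1.2, -2.5, -2.3]
width: 0.128
grip_force: 60.2
```

The lip is about 11 mm into the channel with no obstruction. I'll ease off the rest a little and finish seating.

Call:
{"method": "drive_tool", "body": {"plan": [0, 0, 0, 0, -0.0005, 0.001, 0, 0, 0, 0, 0, -0.0005, 0.001, 0]}}

```text
time: 13.75
ee_pos: [0.5674, 0.179, 0.1522]
eef_rot: [180.0, -0.0, -171.8]
wrist_force: [0.7, -0.2, -3.0]
width: 0.127
grip_force: 60.1
```

Call:
{"method": "drive_tool", "body": {"plan": [0, 0, 0, 0, 0, 0.001, 0, 0, 0, 0, 0, 0, 0.001, 0]}}

```text
time: 13.95
ee_pos: [0.5674, 0.179, 0.1512]
eef_rot: [180.0, -0.0, -171.8]
wrist_force: [-0.1, -0.2, -3.4]
width: 0.126
grip_force: 60.2
```

Call:
{"method": "drive_tool", "body": {"plan": [0, 0, 0, 0, 0, 0.0007, 0, 0, 0, 0, 0, 0, 0.0007, 0]}}

```text
time: 14.15
ee_pos: [0.5675, 0.1789, 0.1506]
eef_rot: [180.0, 0.0, -171.8]
wrist_force: [-0.0, 0.3, -2.5]
width: 0.13
grip_force: 60.1
```

Call:
{"method": "drive_tool", "body": {"plan": [0, 0, 0, 0, 0, 0.0007, 0, 0, 0, 0, 0, 0, 0.0007, 0]}}

```text
time: 14.35
ee_pos: [0.5676, 0.1788, 0.1503]
eef_rot: [180.0, 0.0, -171.8]
wrist_force: [-0.3, -1.2, 0.8]
width: 0.132
grip_force: 60.6
```

Call:
{"method": "drive_tool", "body": {"plan": [0, 0, 0, 0, 0, 0.0007, 0, 0, 0, 0, 0, 0, 0.0007, 0]}}

```text
time: 14.55
ee_pos: [0.5678, 0.1787, 0.1501]
eef_rot: [-180.0, 0.1, -171.8]
wrist_force: [-1.0, -2.7, 5.0]
width: 0.128
grip_force: 61.2
```

Seated at TCP z 0.1503, as expected. I'll relieve the press and slide along the rail (tool +x).

Call:
{"method": "drive_tool", "body": {"plan": [0, 0, 0, 0, 0, -0.0008, 0, 0, 0, 0, 0, 0, -0.0008, 0]}}

```text
time: 14.75
ee_pos: [0.5676, 0.1788, 0.1503]
eef_rot: [180.0, 0.0, -171.8]
wrist_force: [0.4, -0.9, 3.0]
width: 0.128
grip_force: 60.9
```

Call:
{"method": "drive_tool", "body": {"plan": [0, 0, 0, 0.002, 0, 0, 0, 0, 0, 0, 0.004, 0, 0, 0, 0, 0, 0, 0.007, 0, 0, 0, 0, 0, 0, 0.01, 0, 0, 0, 0, 0, 0, 0.01, 0, 0, 0]}}

```text
time: 15.25
ee_pos: [0.5578, 0.1773, 0.1504]
eef_rot: [180.0, 0.1, -171.8]
wrist_force: [2.8, -3.4, 1.9]
width: 0.127
grip_force: 60.8
```

Call:
{"method": "drive_tool", "body": {"plan": [0, 0, 0, 0.003, 0, 0, 0, 0, 0, 0, 0.006, 0, 0, 0, 0, 0, 0, 0.009, 0, 0, 0, 0, 0, 0, 0.012, 0, 0, 0, 0, 0, 0, 0.012, 0, 0, 0]}}

```text
time: 15.75
ee_pos: [0.546, 0.1756, 0.1505]
eef_rot: [180.0, 0.1, -171.8]
wrist_force: [3.5, -3.0, 2.4]
width: 0.128
grip_force: 60.9
```

Call:
{"method": "drive_tool", "body": {"plan": [0, 0, 0, 0.001, -0.0005, -0.0004, 0, 0, 0, 0, 0.003, -0.0007, -0.0006, 0, 0, 0, 0, 0.006, -0.0007, -0.0006, 0, 0, 0, 0, 0.009, -0.0007, -0.0006, 0, 0, 0, 0, 0.009, -0.0007, -0.0006, 0]}}

```text
time: 16.25
ee_pos: [0.5359, 0.1736, 0.1504]
eef_rot: [180.0, -0.1, -171.8]
wrist_force: [-0.9, 0.6, -1.3]
width: 0.129
grip_force: 60.4
```

Call:
{"method": "drive_tool", "body": {"plan": [0, 0, 0, 0.001, 0, 0, 0, 0, 0, 0, 0.002, 0, 0, 0, 0, 0, 0, 0.003, 0, 0, 0, 0, 0, 0, 0.004, 0, 0, 0, 0, 0, 0, 0.004, 0, 0, 0]}}

```text
time: 16.75
ee_pos: [0.5326, 0.1729, 0.1506]
eef_rot: [-180.0, -0.0, -171.8]
wrist_force: [0.4, 0.1, -0.9]
width: 0.127
grip_force: 60.2
```

Call:
{"method": "drive_tool", "body": {"plan": [0, 0, 0, 0.001, 0, 0, 0, 0, 0, 0, 0.002, 0, 0, 0, 0, 0, 0, 0.002, 0, 0, 0]}}

```text
time: 17.05
ee_pos: [0.5307, 0.1727, 0.1506]
eef_rot: [-180.0, -0.0, -171.8]
wrist_force: [0.3, -0.9, -2.8]
width: 0.13
grip_force: 60.2
```

Call:
{"method": "drive_tool", "body": {"plan": [0, 0, 0, 0.001, 0, 0.0003, 0, 0, 0, 0, 0.002, 0, 0.0003, 0, 0, 0, 0, 0.002, 0, 0.0003, 0]}}

```text
time: 17.35
ee_pos: [0.5289, 0.1725, 0.1505]
eef_rot: [180.0, 0.0, -171.8]
wrist_force: [-0.4, -0.3, -1.5]
width: 0.123
grip_force: 60.3
```

Call:
{"method": "drive_tool", "body": {"plan": [0, 0, 0, 0.001, 0, 0, 0, 0, 0, 0, 0.0015, 0, 0, 0, 0, 0, 0, 0.0015, 0, 0, 0]}}

```text
time: 17.65
ee_pos: [0.5274, 0.1723, 0.1505]
eef_rot: [180.0, 0.0, -171.8]
wrist_force: [-0.1, 0.7, -1.5]
width: 0.127
grip_force: 60.3
```

Call:
{"method": "drive_tool", "body": {"plan": [0, 0, 0, 0.001, 0, 0, 0, 0, 0, 0, 0.001, 0, 0, 0]}}

```text
time: 17.85
ee_pos: [0.5264, 0.1721, 0.1505]
eef_rot: [180.0, 0.0, -171.8]
wrist_force: [0.9, 0.5, -1.1]
width: 0.128
grip_force: 60.3
```

Call:
{"method": "drive_tool", "body": {"plan": [0, 0, 0, 0.001, 0, 0, 0, 0, 0, 0, 0.001, 0, 0, 0]}}

```text
time: 18.05
ee_pos: [0.5254, 0.172, 0.1505]
eef_rot: [180.0, 0.0, -171.8]
wrist_force: [0.2, -0.2, -2.2]
width: 0.132
grip_force: 60.4
```

Call:
{"method": "drive_tool", "body": {"plan": [0, 0, 0, 0.001, 0, 0, 0, 0, 0, 0, 0.001, 0, 0, 0]}}

```text
time: 18.25
ee_pos: [0.5252, 0.172, 0.1507]
eef_rot: [180.0, 0.1, -171.8]
wrist_force: [3.8, -0.8, -2.4]
width: 0.13
grip_force: 60.1
```

Call:
{"method": "drive_tool", "body": {"plan": [0, 0, 0, 0.001, 0, 0, 0, 0, 0, 0, 0.001, 0, 0, 0]}}

```text
time: 18.45
ee_pos: [0.525, 0.1721, 0.151]
eef_rot: [180.0, 0.2, -171.8]
wrist_force: [7.0, -1.6, -3.3]
width: 0.124
grip_force: 59.9
```

Call:
{"method": "drive_tool", "body": {"plan": [0, 0, 0, 0.001, 0, 0, 0, 0, 0, 0, 0.001, 0, 0, 0]}}

```text
time: 18.65
ee_pos: [0.5248, 0.172, 0.1513]
eef_rot: [180.0, 0.3, -171.8]
wrist_force: [9.6, -1.1, -4.8]
width: 0.125
grip_force: 59.8
```

The stop is felt at x of about 0.525. I'll ease back to a light touch and set the weight down.

Call:
{"method": "drive_tool", "body": {"plan": [0, 0, 0, -0.0015, 0, 0, 0, 0, 0, 0, -0.0023, 0, 0.0003, 0, 0, 0, 0, -0.0023, 0, 0.0006, 0]}}

```text
time: 18.95
ee_pos: [0.5253, 0.172, 0.1503]
eef_rot: [180.0, 0.1, -171.8]
wrist_force: [4.1, -1.7, 2.4]
width: 0.127
grip_force: 60.9
```

Call:
{"method": "drive_tool", "body": {"plan": [0, 0, 0, 0, 0, 0.0002, 0, 0, 0, 0, 0, 0, 0.0002, 0]}}

```text
time: 19.15
ee_pos: [0.5253, 0.172, 0.1502]
eef_rot: [180.0, 0.1, -171.8]
wrist_force: [4.4, -1.5, 3.0]
width: 0.128
grip_force: 61.0
```

Call:
{"method": "drive_tool", "body": {"plan": [0, 0, 0, -0.0006, 0, -0.0003, 0, 0, 0, 0, -0.0006, 0, -0.0003, 0]}}

```text
time: 19.35
ee_pos: [0.5253, 0.1719, 0.1501]
eef_rot: [-180.0, -0.0, -171.8]
wrist_force: [2.3, -1.8, 3.1]
width: 0.127
grip_force: 61.1
```

Call:
{"method": "drive_tool", "body": {"plan": [0, 0, 0, 0, 0, 0, 0.016, 0, 0, 0, 0, 0, 0, 0.022, 0, 0, 0, 0, 0, 0, 0.03, 0, 0, 0, 0, 0, 0, 0.036, 0, 0, 0, 0, 0, 0, 0.036]}}

```text
time: 19.85
ee_pos: [0.5251, 0.172, 0.1497]
eef_rot: [-180.0, -0.0, -171.8]
wrist_force: [-0.0, 0.9, 0.7]
width: 0.42
grip_force: 0.0
```

Call:
{"method": "drive_tool", "body": {"plan": [0, 0, 0, 0, 0, -0.003, 0.036, 0, 0, 0, 0, 0, -0.008, 0.036, 0, 0, 0, 0, 0, -0.015, 0.036, 0, 0, 0, 0, 0, -0.025, 0.036, 0, 0, 0, 0, 0, -0.04, 0.036]}}

```text
time: 20.35
ee_pos: [0.5251, 0.1718, 0.1905]
eef_rot: [-180.0, -0.0, -171.8]
wrist_force: [-0.8, -0.2, -0.1]
width: 0.422
grip_force: 0.0
```

Call:
{"method": "drive_tool", "body": {"plan": [0, 0, 0, 0, 0, -0.02, 0.036, 0, 0, 0, 0, 0, -0.05, 0.036, 0, 0, 0, 0, -0.02, -0.08, 0.036, 0, 0, 0, 0, -0.05, -0.09, 0.036, 0, 0, 0, 0, -0.09, -0.09, 0.036]}}

```text
time: 20.85
ee_pos: [0.5393, 0.0832, 0.2833]
eef_rot: [179.9, 0.3, -171.7]
wrist_force: [0.2, -0.8, -0.6]
width: 0.425
grip_force: 0.0
```

Call:
{"method": "drive_tool", "body": {"plan": [0, 0, 0, 0, -0.04, 0, 0.036, 0, 0, 0, 0, -0.08, 0, 0.036, 0, 0, 0, 0, -0.12, 0, 0.036, 0, 0, 0, 0, -0.15, 0, 0.036, 0, 0, 0, 0, -0.16, 0, 0.036]}}

```text
time: 21.35
ee_pos: [0.5611, -0.078, 0.2807]
eef_rot: [-180.0, 0.0, -171.9]
wrist_force: [-0.1, 0.7, -0.3]
width: 0.421
grip_force: 0.0
```

```bash
python3 - <<'E'
from h import *
import cv2
print(sensors.state()["ee_pos"])
I={n:optics.capture(n)["img"] for n in("scene","top")}
m=np.zeros((600,800,3),np.uint8)
m[:420,:390]=cv2.resize(I["scene"][125:265,360:490],None,fx=3,fy=3,interpolation=cv2.INTER_CUBIC); m[:480,400:800]=cv2.resize(I["top"][95:251,150:280],(400,480),interpolation=cv2.INTER_CUBIC)
m[430:600,:272]=cv2.resize(I["top"],(272,170)); cv2.imwrite("pics/end.png",m)
E
```

```text
[ 0.56110883 -0.07796409  0.28074264]
```

View pics/end.png

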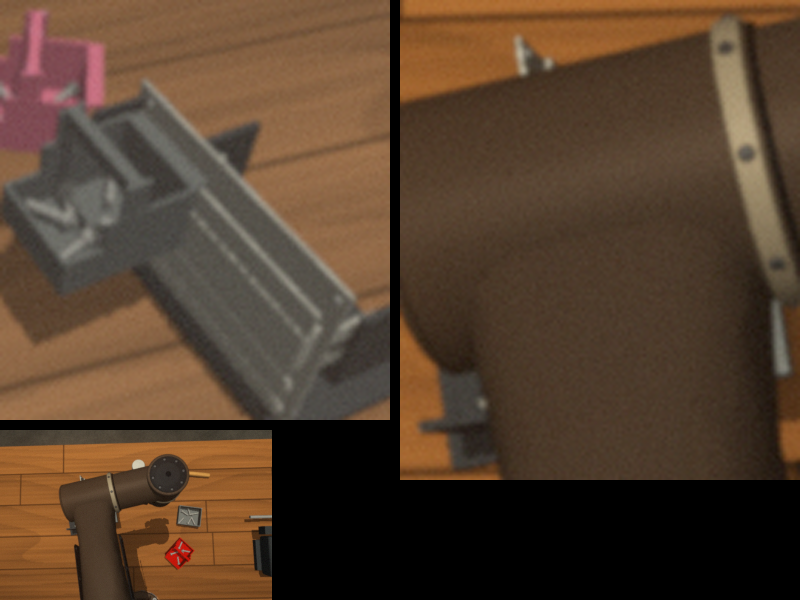

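The scene crop shows the bin hanging level on the louvre at the stop end, around (100,200). The gripper is clear, and the tub, can and hammer look undisturbed. Handing in.

```bash
python3 -c "
from workcell import order
print(order.close_job())"
```

```text
the job is handed in; nothing more can be done
None
```

The bin hangs level on the louvre with its side at the end stop; it is released, the gripper is clear, and the job was handed in at about 21 s, with contact forces up to about 10 N against the stop (more than the few newtons asked).

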